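Draw the bolt of a shielded store with a hooked rod

ROBOT

A 7-joint arm with a two-finger parallel gripper is mounted at the origin on a cart in front of the work surface, level with it; the furniture and walls round the work are solid. World frame = base frame: x ahead of the robot, y to its left, z up, the work surface at z = 0. Lengths are in m, angles in rad, forces in N, time in s.
With the tool pointing down it reaches from about 0.35 to 0.9 m from the base axis. Payload 19.9 kg.
Tool frame: the origin (TCP) lies between the finger pads; the fingertips stand 19 mm ahead of it and the grasp point (between the pads) is the TCP; z points along the fingers, y is the line along which they close (so a half turn about z gives the same grasp; the last joint's range is limited). The gripper opens to 94 mm and grips with 3 to 60 N. Pads are 16 mm wide; open, the fingers measure 119 mm over their backs; the gripper's body (75 mm by 177 mm) begins 78 mm behind the grasp point.
Start: joints at [-1.187, 0.417, -0.01, 1.614, 0.005, 1.111, -0.053], TCP at [0.258, 0.569, 0.224] pointing down, gripper open.
Joint ranges: [-2.81, 2.81], [-0.39, 2.02], [-1.27, 1.25], [0.06, 2.57], [-1.19, 4.33], [0.19, 2], [-2.82, 2.82]. Speed limits (rad/s): [1.89, 1.89, 2.39, 2.39, 3.01, 3.01, 3.01].

INTERFACE

Orientations are given as a 3x3 rotation matrix whose columns are the frame's x, y, z axes.
In Python, from rig import robot gives the robot as it stands. Calls block until the motion is done:
- robot.move_ptp(position, orientation): joint-space move of the TCP to a pose.
- robot.move_linear(position, velocity=0.15, frame=None, threshold=None): straight line of the TCP; frame=None keeps the orientation; velocity is the mean speed in m/s. With threshold (N) it stops when the force on the tool has changed by that much, and returns True; else False.
- robot.goto_joints(angles): joint-space move.
- robot.gripper_to(opening): finger opening in m; the grip force is fixed at half the most; returns when the fingers have stopped.
- robot.pause(seconds).
- robot.ik(position, orientation): joint angles nearest the present ones, or None.
- robot.get_state(): the state.
- robot.grab_frame(name): name is "scene" or "top"; returns the picture (384x512x3 uint8, red, green, blue); there is no depth.
- robot.camera_info(name): a dict with "fx", "fy", "cx", "cy" (pixels), "dist" ([k1, k2, p1, p2, k3] as OpenCV has them; the pictures are not rectified), "rvec" (rotation vector, rad) and "tvec" (3), from world to camera coordinates, as OpenCV has them. Camera axes: x right, y down, z forward; pixel columns grow to the right and rows downward; lengths in m; the calibration is good to about 2 mm. A picture is of the moment at which its call begins. camera_info takes no time and is no camera call.
A pose or a line that the arm cannot do raises robot.PlanningError and nothing moves.
- robot.sign_off(): hands the job in; it is judged then, once.
The state is a dict: "time": time; "qpos": joint angles; "joint_vel": joint speeds; "effort": joint torques, N m; "ee_pos": TCP position; "tool_rot": TCP orientation; "force": force on the tool from outside, world axes, zero at the start; "moment": the same for the moment, N m; "opening": finger opening in m; "grasp_force": force on a finger pad.
Only numpy, scipy, OpenCV 4.12 (cv2) and the standard library are available. Lean on these libraries where they do the work, as an engineer would, in place of code of your own. Each camera call takes 0.05 s, during which the arm holds its last target. There are 200 camera calls.

TASK

The bolt of the shielded store sits deep inside its guard, where no hand may go. Pick up the hooked rod, reach it in through the open end of the guard, catch the bolt's upright pin from behind and draw the bolt all the way out until you feel its stop, keeping a firm pull of about 15 N on it there for a second, but never pressing the rod on the bolt or the guard with more than 20 N. Then unhook the rod, take it right out of the guard and lay it down flat on the bench, leaving the bolt drawn and everything else where it stands.

Things in the scene. Friction and masses are not known exactly. Their poses are not given: they have to be found in the camera images.
- guard: grey steel guard tunnel with the store behind it, fixed. Origin on the bench under the tunnel's middle; x points into the tunnel, z up. Tunnel x = -55 (open end) to 55 mm (store's face), inside y = -52 to 52, floor 6 mm high; roof of thin bars along y, underside 77 mm up. Store to x = 143 mm, 136 wide, 132 high. On the middle line, a bolt guide up to 21 mm high, behind the pin
- tunnel_mouth (a point): middle of the guard's open end, 40 mm above the bench; axes as the guard's
- bolt: steel slide bolt: flat bar 16 mm wide with an upright round pin 12 mm across, 17 to 60 mm above the bench. Origin on the pin's axis, 37 mm above the bench, on the tunnel's middle line; axes as the guard's. It slides along guard x with about 5 N of friction and stays where left. It starts at x = +18 to -10 mm; its solid end stop, out of sight, comes somewhere from x = -22 to -38 mm, different each time
- rod_grip (a point): loose hooked rod, 0.16 kg, lying flat: wooden handle 100 long, 18 wide, 32 mm high, then a steel rod 8 mm thick that ends in a short arm bent square to the side. This point is the place to grip, mid-width and mid-height of the handle (16 mm above its underside), near the centre of mass; x along the rod to the hook, z up. The handle runs from x = -60 to +40 mm
- rod_hook (a point): middle of the rod's hook arm, at x = 150, y = +10 mm from the grip point, same axes and height. The arm is 8 mm thick and runs along y from the rod's axis (y = 0 from the grip point) to its end at y = +24 mm
- glass_beaker: bystander: clear beaker, 57 mm across, 69 mm high; origin at the centre of its underside
- cork_stopper: bystander: brown stopper, 28 mm across, 26 mm high; origin at the centre of its underside
- tape: bystander: roll of tape lying flat, 68 mm across, 18 mm high; origin at the centre of its underside
- timer: bystander: small white timer, 45 x 60 x 18 mm; origin at the centre of its underside
- vial_c: bystander: small vial with a black cap, 28 mm across, 55 mm high; origin at the centre of its underside
- blue_lid: bystander: small blue cap, 28 mm across, 14 mm high; origin at the centre of its underside

How it is judged:
By the outcome, as a careful person would: the job done as asked, in the order asked, and still so for the second after the job is handed in, with the robot touching nothing.
It also fails if it takes over 64 s, if anything falls off the work surface, if the arm or the gripper's body presses on something with over 40 N, if the wrist force passes 120 N, or if a joint passes its speed limit or range.

## Working session

There is one attempt and no reset: what is moved stays moved. The work goes in short steps, each a Python script; the robot and the scene stay as the last script left them, time stands still between calls to the robot, and variables do not carry over. Pictures are saved under pics/ and viewed, at most 10 in all, crops included, and the job is handed in when it is done.

```bash
ls; mkdir -p pics; python3 - <<'E'
from rig import robot
import cv2
for n in("scene","top"):
    im=robot.grab_frame(n); cv2.imwrite(f"pics/{n}0.png",im[:,:,::-1])
    i=robot.camera_info(n); print(n,i)
s=robot.get_state(); print(s)
E
```

```text
pics
scene {'fx': 487.2180565201777, 'fy': 487.2180565201777, 'cx': 258.91044073519674, 'cy': 200.3135737293509, 'dist': array([-0.18358795,  0.        ,  0.        ,  0.        ,  0.        ]), 'rvec': array([ 2.4871453 ,  0.7341373 , -0.22874818]), 'tvec': array([-0.51707166, -0.05819341,  1.13310354])}
top {'fx': 456.2364160217222, 'fy': 456.2364160217222, 'cx': 252.83269504104493, 'cy': 190.7987065136599, 'dist': array([-0.06199605,  0.        ,  0.        ,  0.        ,  0.        ]), 'rvec': array([ 2.11387464, -2.12736896,  0.19948633]), 'tvec': array([0.17453421, 0.51518375, 1.18363316])}
{'time': 0.1, 'qpos': array([-1.18648054,  0.41785524, -0.01030047,  1.61408525,  0.00468249,
        1.1107195 , -0.05295482]), 'joint_vel': array([-0.00042939, -0.00026676, -0.00013795, -0.00191552,  0.00039538,
       -0.0004207 ,  0.00061879]), 'effort': array([ 9.22842628e-04, -8.52573824e+01,  6.40350189e-01, -4.26691496e+01,
       -4.88397502e-02,  1.63061527e-02,  4.55852683e-05]), 'ee_pos': array([0.25804243, 0.56890484, 0.22393677]), 'tool_rot': array([[-9.10719820e-01,  4.13024544e-01, -3.67403075e-04],
       [ 4.13024702e-01,  9.10719299e-01, -9.76577637e-04],
       [-6.87494620e-05, -1.04113516e-03, -9.99999456e-01]]), 'force': array([ 0.44677768, -0.71457226,  0.30715716]), 'moment': array([-0.00519753,  0.03954502,  0.01897263]), 'grasp_force': 0.0, 'opening': 0.0940678330779978}
```

View pics/scene0.png

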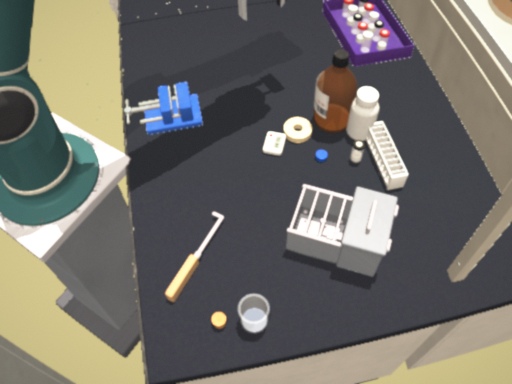

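View pics/top0.png

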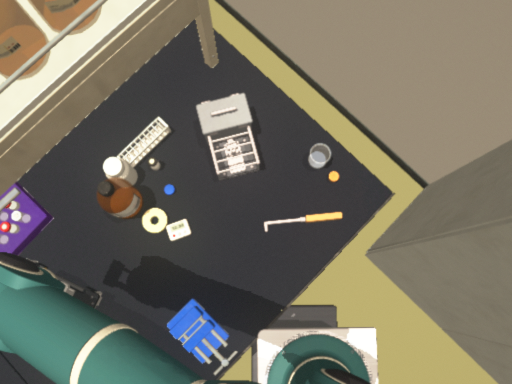

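```bash
cat > h.py <<'E'
import numpy as np,cv2
from rig import robot
def cam(n):
    i=robot.camera_info(n);K=np.array([[i['fx'],0,i['cx']],[0,i['fy'],i['cy']],[0,0,1]])
    return K,i['dist'],i['rvec'],i['tvec']
def ray(n,uv):
    K,d,r,t=cam(n);R=cv2.Rodrigues(r)[0]
    p=cv2.undistortPoints(np.array(uv,float).reshape(-1,1,2),K,d).reshape(-1,2)
    D=np.c_[p,np.ones(len(p))]@R
    return -R.T@t,D
def plane(n,uv,z):
    c,D=ray(n,uv);return c+D*((z-c[2])/D[:,2])[:,None]
def proj(n,P):
    K,d,r,t=cam(n);return cv2.projectPoints(np.array(P,float).reshape(-1,1,3),r,t,K,d)[0].reshape(-1,2)
E
python3 - <<'E'
from h import *
a=cv2.imread('pics/top0.png');b=cv2.imread('pics/scene0.png')
A=cv2.resize(a[85:240,190:350],None,fx=5,fy=5,interpolation=cv2.INTER_CUBIC)[:600];cv2.imwrite('pics/c1.png',A[:600,:800])
B=cv2.resize(b[175:305,275:405],None,fx=4.6,fy=4.6,interpolation=cv2.INTER_CUBIC);cv2.imwrite('pics/c2.png',B)
h=cv2.cvtColor(a,cv2.COLOR_BGR2HSV);m=cv2.inRange(h,(8,120,120),(25,255,255));
n,l,s,c=cv2.connectedComponentsWithStats(m)
for k in range(1,n):
    if s[k,4]>30:print(s[k],c[k],plane('top',[c[k]],0.032))
ys,xs=np.where((m>0));sel=(xs>300)&(ys>200)&(ys<230);xs=xs[sel];ys=ys[sel]
print(cv2.minAreaRect(np.c_[xs,ys].astype(np.float32)))
E
```

```text
[   0    0   46   75 1462] [18.15458276 41.29548564] [[0.98230725 0.87448321 0.032     ]]
[ 43   0  53  30 626] [65.69169329 14.11341853] [[1.06913992 0.73560699 0.032     ]]
[75 11 22 19 83] [86.61445783 20.44578313] [[1.04572541 0.66901474 0.032     ]]
[23 55 22 20 87] [34.52873563 65.52873563] [[0.90149398 0.81513982 0.032     ]]
[328 171  12  11 100] [333.39 175.9 ] [[ 0.56005172 -0.0515163   0.032     ]]
[110 186  23  25 380] [121.11052632 198.14210526] [[0.50146913 0.53357701 0.032     ]]
[305 212  38  10 153] [324.29411765 216.66666667] [[ 0.44681173 -0.0222962   0.032     ]]
((323.6485290527344, 216.4851531982422), (7.4627790451049805, 37.015384674072266), 84.2894058227539)
```

View pics/c1.png

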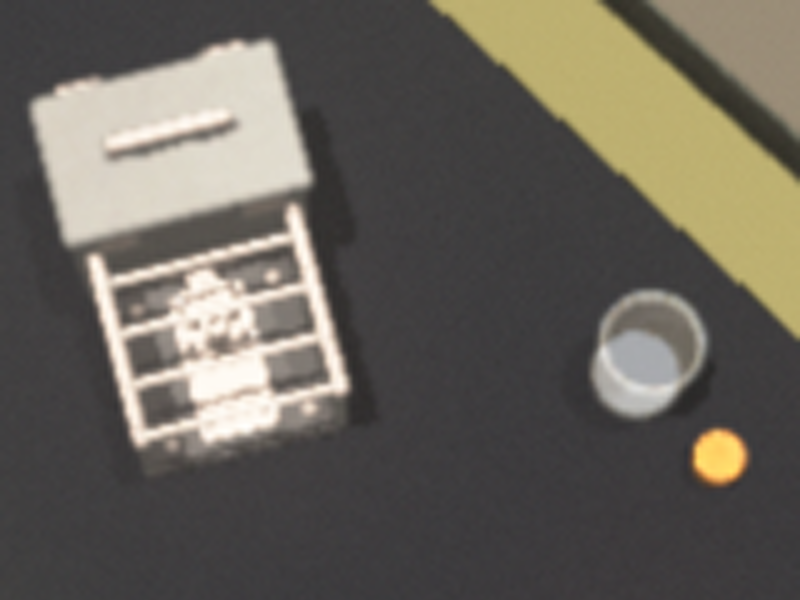

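View pics/c2.png

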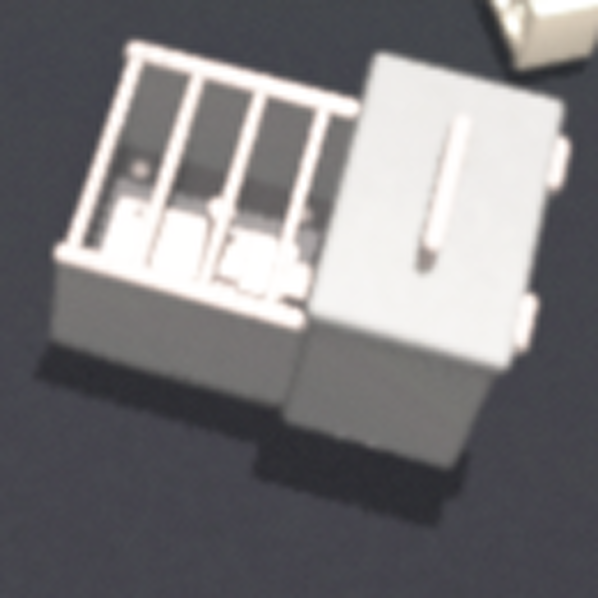

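```bash
python3 - <<'E'
from h import *
T=np.array([(32,103),(272,40),(312,183),(70,248)])/5-0.4+(190,85)
S=np.array([(377,53),(565,103),(505,365),(308,313)])/4.6-0.4+(275,175)
t=plane('top',T,.132);s=plane('scene',S,.132)
print('store top',t[:,:2],t[:,:2].mean(0));print('scene',s[:,:2],s[:,:2].mean(0))
def pose(P,order):
    P=P[order,:2] # far-left? 
    x=(P[0]+P[1]-P[2]-P[3]);a=np.arctan2(x[1],x[0]);return a
# top: pts 0,1 rear ; 3,2 front face
for P,r,f in((t,(0,1),(3,2)),(s,(1,2),(0,3))):
    R=P[list(r),:2].mean(0);F=P[list(f),:2].mean(0);x=R-F;w=P[r[0],:2]-P[r[1],:2]
    a=np.arctan2(x[1],x[0]);b=np.arctan2(-w[0],w[1])
    c=P[:,:2].mean(0);am=(a+b)/2;o=c-0.099*np.array([np.cos(am),np.sin(am)])
    print('yaw',np.degrees([a,b]),'L',np.linalg.norm(x),np.linalg.norm(w),'origin',o)
# front roof bar ends z~.08
print('front bar top',plane('top',np.array([(140,437),(343,385)])/5-.4+(190,85),.08))
print('front bar scene',plane('scene',np.array([(133,50),(65,253)])/4.6-.4+(275,175),.08))
# rod
for n in('top','scene'):
    a=cv2.imread(f'pics/{n}0.png');h=cv2.cvtColor(a,cv2.COLOR_BGR2HSV);m=cv2.inRange(h,(8,90,90),(25,255,255))
    N,l,st,c=cv2.connectedComponentsWithStats(m)
    box=(295,350,205,225) if n=='top' else (155,205,245,305)
    for k in range(1,N):
        if st[k,4]>60 and box[0]<c[k][0]<box[1] and box[2]<c[k][1]<box[3]:
            ys,xs=np.where(l==k);r=cv2.boxPoints(cv2.minAreaRect(np.c_[xs,ys].astype(np.float32)))
            print(n,r.tolist(),plane(n,r,.025)[:,:2],plane(n,[c[k]],.025))
    # steel
    g=(a.min(2)>110)&(m==0)
    y0,y1,x0,x1=(208,236,258,308) if n=='top' else (205,262,190,232)
    ys,xs=np.where(g[y0:y1,x0:x1]);P=plane(n,np.c_[xs+x0,ys+y0],.018)
    print(n,'steel',np.round(P[::max(1,len(P)//25),:2],3).tolist())
A=cv2.imread('pics/top0.png')[200:240,255:350];A=cv2.resize(A,None,fx=5,fy=5,interpolation=2)
B=cv2.imread('pics/scene0.png')[205:305,155:235];B=cv2.resize(B,None,fx=5,fy=5,interpolation=2)
C=np.zeros((500,880,3),np.uint8);C[:200,:475]=A;C[:,480:]=B;cv2.imwrite('pics/c3.png',C[:,:800] if 0 else cv2.resize(C,(792,450)))
E
```

```text
store top [[0.72991928 0.31871954]
 [0.764023   0.19277295]
 [0.6845302  0.17214572]
 [0.65021402 0.29745424]] [0.70717163 0.24527311]
scene [[0.66313793 0.28290543]
 [0.74263106 0.3038186 ]
 [0.77373525 0.1781874 ]
 [0.69661123 0.15670379]] [0.71902887 0.23040381]
yaw [14.74299182 15.15117621] L 0.08230888075448957 0.13048221334418983 origin [0.61152134 0.21973835]
yaw [15.14713108 13.90584885] L 0.0811270880907065 0.12942437675218563 origin [0.62319372 0.20557187]
front bar top [[0.56187464 0.26449974 0.08      ]
 [0.58960719 0.15639727 0.08      ]]
front bar scene [[0.55964951 0.26010138 0.08      ]
 [0.58806363 0.15378835 0.08      ]]
top [[304.2079162597656, 214.07920837402344], [341.7326965332031, 210.3267364501953], [342.6039733886719, 219.0395965576172], [305.0791931152344, 222.7920684814453]] [[ 0.45527298  0.0313515 ]
 [ 0.4648701  -0.07190591]
 [ 0.44082804 -0.07329285]
 [ 0.43133217  0.02961115]] [[ 0.44802679 -0.02082747  0.025     ]]
top steel [[0.448, 0.042], [0.446, 0.051], [0.445, 0.031], [0.443, 0.073], [0.443, 0.053], [0.443, 0.034], [0.44, 0.103], [0.44, 0.084], [
[... 356 characters left out ...]
38671875, 253.6208953857422], [199.97381591796875, 260.8833923339844], [173.425048828125, 302.802490234375]] [[ 0.44242937 -0.08034601]
 [ 0.43101936  0.02194838]
 [ 0.46062632  0.02167287]
 [ 0.47073149 -0.07966221]] [[ 0.45812857 -0.03591671  0.025     ]]
scene steel [[0.409, 0.134], [0.417, 0.133], [0.428, 0.137], [0.435, 0.139], [0.432, 0.131], [0.435, 0.127], [0.438, 0.123], [0.439, 0.118], [0.442, 0.114], [0.432, 0.099], [0.435, 0.095], [0.436, 0.09], [0.438, 0.086], [0.441, 0.082], [0.442, 0.077], [0.443, 0.072], [0.446, 0.068], [0.436, 0.053], [0.437, 0.048], [0.438, 0.044], [0.438, 0.038], [0.448, 0.041], [0.443, 0.033], [0.45, 0.035], [0.439, 0.022], [0.447, 0.025], [0.441, 0.012]]
```

View pics/c3.png

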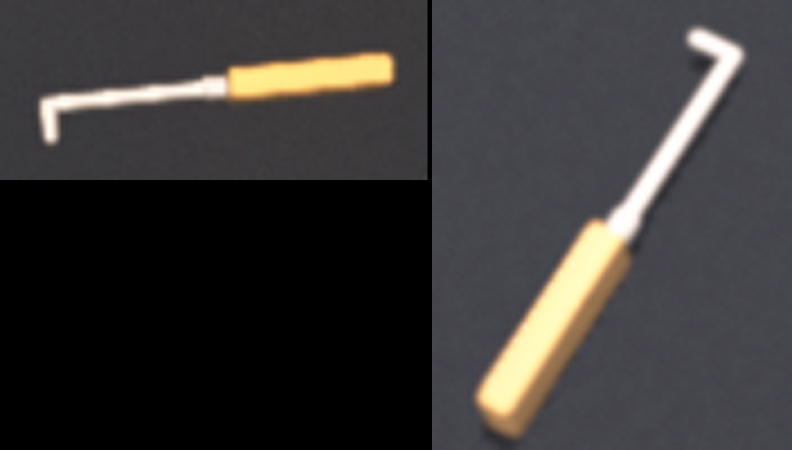

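```bash
cat >> h.py <<'E'
def tri(uv1,uv2):
    out=[]
    c1,D1=ray('top',uv1);c2,D2=ray('scene',uv2)
    for a,b in zip(D1,D2):
        M=np.array([a,-b]).T;k=np.linalg.lstsq(M,c2-c1,rcond=None)[0]
        p,q=c1+a*k[0],c2+b*k[1];out.append([*((p+q)/2),np.linalg.norm(p-q)])
    return np.array(out)
E
python3 - <<'E'
from h import *
np.set_printoptions(precision=4,suppress=True)
def fT(x):return (np.array(x)+.5)/5-.5+(190,85)
def fS(x):return (np.array(x)+.5)/4.6-.5+(275,175)
T=fT([(32,103),(272,40),(312,183),(70,248),(140,437),(343,385),(92,260),(293,208),(107,150),(235,120)])
# matching scene: rear-left, rear-right, front-right, front-left
S=fS([(565,103),(505,365),(308,313),(377,53),(133,50),(65,253),(355,107),(303,318),(460,120),(432,245)])
print(tri(T,S))
print(ray('top',T)[0],ray('scene',T)[0])
S2=fS([(565,103),(505,365),(308,313),(377,53)])
print('z=.10',plane('top',T[:4],.09)[:,:2].mean(0),plane('scene',S2,.09)[:,:2].mean(0))
E
```

```text
[[0.7405 0.3224 0.1058 0.0006]
 [0.7736 0.1927 0.1075 0.002 ]
 [0.6936 0.1717 0.1049 0.0015]
 [0.6586 0.3004 0.1065 0.0003]
 [0.5606 0.2631 0.0782 0.0045]
 [0.5888 0.1554 0.0791 0.0029]
 [0.6597 0.2905 0.0774 0.0035]
 [0.6891 0.1824 0.0781 0.0008]
 [0.7073 0.2797 0.1207 0.0011]
 [0.7231 0.2135 0.1261 0.0032]]
[0.2834 0.169  1.2601] [ 0.8004 -0.262   0.9195]
z=.10 [0.7229 0.2481] [0.7147 0.2567]
```

```bash
cat >> h.py <<'E'
YAW=np.radians(14.9);O=np.array([.623,.222])
def Rz(a):return np.array([[np.cos(a),-np.sin(a),0],[np.sin(a),np.cos(a),0],[0,0,1]])
def G(x,y,z):
    p=Rz(YAW)@[x,y,0];return np.array([O[0]+p[0],O[1]+p[1],z])
def tool(a):  # tool z down, tool x at yaw a
    return Rz(a)@np.diag([1,-1,-1.])
E
python3 - <<'E'
from h import *
np.set_printoptions(precision=3,suppress=True)
def fS(x):return (np.array(x)+.5)/4.6-.5+(275,175)
print('pin cand',(Rz(YAW).T@(plane('scene',fS([(220,205)]),.06)[0]-[*O,0])))
P=[G(x,0,.06) for x in(-10,0,10,18)] if 0 else [G(x/1000,0,.06) for x in(-10,0,10,18)]
print((proj('scene',P)+.5-(275,175))*4.6,(proj('top',P)+.5-(190,85))*5)
for fl in(0,np.pi):
    a=np.radians(94.2)+fl
    q=robot.ik([.4475,-.014,.022],tool(a));print(fl,q)
    for p in(G(-.25,-.037,.15),G(-.25,-.037,.047),G(-.11,-.037,.047)): print(robot.ik(p,tool(YAW+fl)))
a=cv2.imread('pics/scene0.png')[205:250,288:352];b=cv2.imread('pics/top0.png')[135:180,203:267]
C=np.hstack([cv2.resize(x,None,fx=6,fy=6,interpolation=2) for x in(a,b)])
g=np.clip(C.astype(float)*.9,0,255).astype(np.uint8)
for k,(n,off,x0) in enumerate((('scene',(288,205),0),('top',(203,135),384))):
    for u,v in (proj(n,P)+.5-off)*6: cv2.circle(g,(int(u)+x0,int(v)),2,(0,0,255),-1)
cv2.imwrite('pics/c4.png',np.vstack([C,g]))
E
```

```text
pin cand [ 0.005 -0.002  0.06 ]
[[188.491 193.25 ]
 [210.19  199.139]
 [231.934 205.04 ]
 [249.359 209.769]] [[227.004 353.263]
 [222.318 336.162]
 [217.649 319.116]
 [213.924 305.519]]
0 [-0.397  0.472  0.423  2.194 -0.37   0.542  0.378]
[-0.94   0.146  0.61   2.209 -0.115  0.815 -1.567]
[-0.845  0.379  0.537  2.276 -0.361  0.566 -1.342]
[-0.745  0.576  0.506  1.945 -0.411  0.723 -1.305]
3.141592653589793 [-0.885  0.762  1.079  2.206 -1.003  0.807 -2.194]
[-0.56   0.131  0.195  2.199 -0.035  0.815  1.489]
[-0.488  0.336  0.125  2.265 -0.08   0.544  1.529]
[-0.399  0.522  0.065  1.933 -0.051  0.688  1.527]
```

View pics/c4.png

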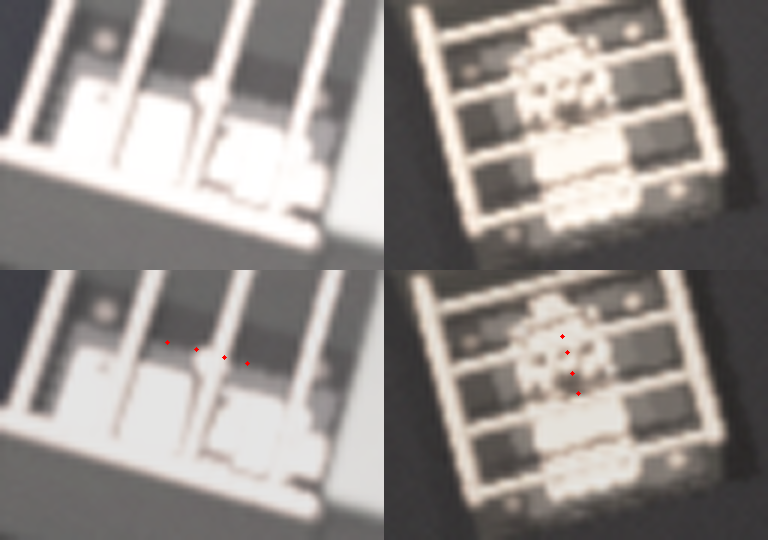

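```bash
python3 - <<'E'
from h import *
np.set_printoptions(precision=3,suppress=True)
R=tool(np.radians(94.2));p=np.array([.4475,-.014,.022])
robot.move_ptp(p+[0,0,.1],R);print(robot.get_state()['time'])
robot.move_linear(p,velocity=.12)
s=robot.get_state();print(s['time'],s['ee_pos'],s['force'])
robot.gripper_to(.010);s=robot.get_state();print(s['time'],s['opening'],s['grasp_force'],s['force'])
robot.move_linear(p+[0,0,.14],velocity=.15)
s=robot.get_state();print(s['time'],s['ee_pos'],s['force'],s['moment'],s['opening'])
robot.move_ptp(G(-.25,-.037,.12),tool(YAW))
s=robot.get_state();print(s['time'],s['ee_pos'],s['force'],s['qpos'])
for n in('scene','top'):cv2.imwrite(f'pics/{n}1.png',robot.grab_frame(n)[:,:,::-1])
H=[G(-.10,-.037,.114),G(-.10,-.013,.114)];pr={n:proj(n,H) for n in('scene','top')};print(pr)
t=[]
for n in('scene','top'):
    u,v=pr[n].mean(0).astype(int);a=cv2.imread(f'pics/{n}1.png')
    c=cv2.resize(a[v-40:v+40,u-40:u+40],None,fx=4.9,fy=4.9,interpolation=2)
    for q in pr[n]:cv2.circle(c,tuple(int(z) for z in (q-(u-40,v-40)+.5)*4.9),2,(0,0,255),-1)
    t.append(c)
cv2.imwrite('pics/c5.png',np.hstack(t))
E
```

```text
2.325
3.3083 [ 0.448 -0.014  0.023] [ 0.038  0.535 -0.098]
4.4583 0.0178934503558531 29.93753582239151 [ 0.166 -0.738 -0.395]
5.5417 [ 0.447 -0.014  0.161] [ 0.246 -0.019 -2.3  ] [0.012 0.051 0.019] 0.017831370804923856
7.0583 [0.391 0.122 0.12 ] [ 0.274 -0.237 -1.709] [-1.05   0.234  0.753  2.238 -0.235  0.746 -1.447]
{'scene': array([[268.284, 205.876],
       [271.967, 196.004]]), 'top': array([[256.88 , 178.542],
       [247.871, 180.948]])}
```

View pics/c5.png

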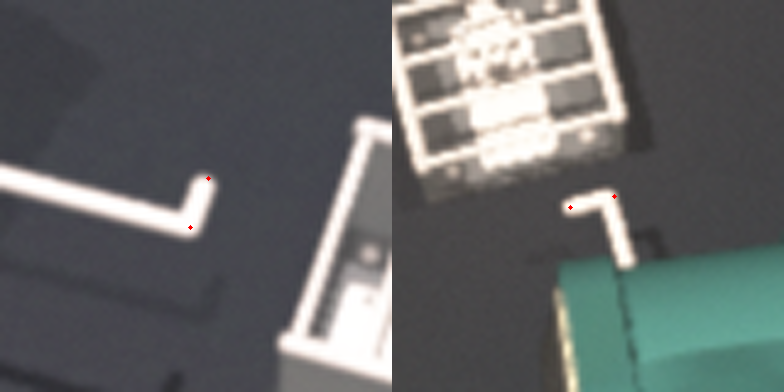

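```bash
python3 - <<'E'
from h import *
np.set_printoptions(precision=3,suppress=True)
def st(m):
    s=robot.get_state();print(m,round(s['time'],2),Rz(YAW).T@(s['ee_pos']-[*O,0]),'F',Rz(YAW).T@s['force'])
def L(p,v,th):
    r=robot.move_linear(G(*p),velocity=v,threshold=th);st(r)
    if r: raise SystemExit
L((-.25,-.037,.047),.12,None)
L((-.124,-.037,.047),.06,5)
L((-.124,-.014,.047),.03,5)
cv2.imwrite('pics/scene2.png',robot.grab_frame('scene')[:,:,::-1]);b=robot.grab_frame('top')[:,:,::-1]
a=cv2.imread('pics/scene2.png')[195:260,280:360]
cv2.imwrite('pics/c6.png',np.hstack([cv2.resize(a,None,fx=4.9,fy=6*.8167,interpolation=2),cv2.resize(b[130:195,195:275],None,fx=4.9,fy=6*.8167,interpolation=2)]))
E
```

```text
False 7.92 [-0.25  -0.037  0.047] F [-0.272  0.878 -1.696]
False 10.17 [-0.124 -0.037  0.047] F [ 0.03  -0.257 -2.753]
False 11.08 [-0.124 -0.014  0.047] F [-0.897  0.122 -2.111]
```

View pics/c6.png

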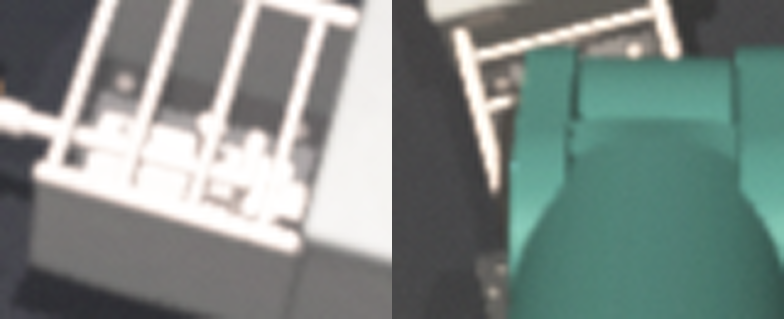

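```bash
python3 - <<'E'
from h import *
np.set_printoptions(precision=4,suppress=True)
def st(m):
    s=robot.get_state();print(m,round(s['time'],2),Rz(YAW).T@(s['ee_pos']-[*O,0]),'F',Rz(YAW).T@s['force'],s['opening'])
r=robot.move_linear(G(-.134,-.014,.047),velocity=.015,threshold=9);st(r)
r=r or robot.move_linear(G(-.155,-.014,.047),velocity=.015,threshold=9);st(r)
if not r:
    r=robot.move_linear(G(-.193,-.014,.047),velocity=.005,threshold=5);st(r)
E
```

```text
False 12.0 [-0.1336 -0.014   0.0471] F [ 4.4441  0.7877 -2.5792] 0.01767742912110534
False 13.55 [-0.1549 -0.014   0.047 ] F [ 3.9048  1.0681 -3.097 ] 0.01765471864904686
True 17.44 [-0.1729 -0.0138  0.0472] F [ 5.4231  0.8185 -3.1692] 0.017867173177057306
```

```bash
python3 - <<'E'
from h import *
np.set_printoptions(precision=4,suppress=True)
def rd(n=6):
    f=[]
    for _ in range(n): robot.pause(.03);s=robot.get_state();f.append(Rz(YAW).T@s['force'])
    return s['time'],(Rz(YAW).T@(s['ee_pos']-[*O,0])),np.mean(f,0),np.std(f,0)[0]
t,p,f,sd=rd();print(t,p,f,sd)
x=p[0]
for k in range(12):
    x-=.0005
    r=robot.move_linear(G(x,-.014,.047),velocity=.005,threshold=7)
    t,p,f,sd=rd(3);print(round(t,2),r,x,p[0],f,round(sd,2))
    if f[0]>10.5:break
E
```

```text
17.6417 [-0.1729 -0.0138  0.0471] [ 4.2635  0.2816 -3.4825] 0.4328789659856076
18.02 False -0.1733744734675538 -0.17301246663313105 [ 6.3834  1.2725 -3.3609] 0.83
18.37 False -0.1738744734675538 -0.1731516327154346 [ 8.8764  1.1797 -4.6911] 0.22
18.72 False -0.1743744734675538 -0.17327171419276877 [10.1579  1.3375 -4.8918] 0.15
19.07 False -0.1748744734675538 -0.17339853732695876 [11.5733  2.1271 -4.8713] 0.4
```

```bash
python3 - <<'E'
from h import *
np.set_printoptions(precision=3,suppress=True)
def rd(n=6):
    f=[]
    for _ in range(n): robot.pause(.03);s=robot.get_state();f.append(Rz(YAW).T@s['force'])
    return s['time'],(Rz(YAW).T@(s['ee_pos']-[*O,0])),np.mean(f,0),np.std(f,0)[0]
x=-.1748744734675538
t,p,f,sd=rd(4);print(t,f)
for k in range(8):
    if f[0]>14.2:break
    x-=.0004
    robot.move_linear(G(x,-.014,.047),velocity=.005)
    t,p,f,sd=rd(4);print(round(t,2),x,p[0],f,round(sd,2))
for k in range(8): t,p,f,sd=rd(6);print(round(t,2),p,f)
print(x)
E
```

```text
19.2 [12.12   1.877 -4.89 ]
19.58 -0.17527447346755382 -0.17350558043978584 [12.938  1.672 -4.561] 0.27
19.97 -0.17567447346755383 -0.17359246922084706 [14.706  2.137 -4.958] 0.53
20.17 [-0.174 -0.014  0.048] [14.766  1.647 -5.347]
20.37 [-0.174 -0.014  0.048] [14.083  1.935 -4.677]
20.57 [-0.174 -0.014  0.048] [14.26   2.027 -4.95 ]
20.77 [-0.174 -0.014  0.048] [14.669  2.167 -5.18 ]
20.97 [-0.174 -0.014  0.048] [14.167  2.726 -5.29 ]
21.17 [-0.174 -0.014  0.048] [14.19   1.888 -4.856]
21.37 [-0.174 -0.014  0.048] [14.415  2.321 -4.87 ]
21.57 [-0.174 -0.014  0.048] [14.452  2.164 -4.856]
-0.17567447346755383
```

```bash
python3 - <<'E'
from h import *
np.set_printoptions(precision=3,suppress=True)
def st(m):
    s=robot.get_state();print(m,round(s['time'],2),Rz(YAW).T@(s['ee_pos']-[*O,0]),'F',Rz(YAW).T@s['force'],s['opening'])
print(plane('top',[(178,230),(154,220),(200,325)],.01))
print(robot.ik(G(-.25,-.05,.023),tool(YAW)))
robot.move_linear(G(-.164,-.014,.047),velocity=.03);st('off')
for p,v in(((-.164,-.037,.047),.04),((-.25,-.037,.047),.08),((-.25,-.05,.035),.08)):
    r=robot.move_linear(G(*p),velocity=v,threshold=7);st(r)
    if r:raise SystemExit
r=robot.move_linear(G(-.25,-.05,.020),velocity=.015,threshold=4);st(r)
cv2.imwrite('pics/scene3.png',robot.grab_frame('scene')[:,:,::-1])
E
```

```text
[[0.415 0.378 0.01 ]
 [0.443 0.445 0.01 ]
 [0.162 0.314 0.01 ]]
[-0.841  0.451  0.575  2.286 -0.494  0.523 -1.187]
off 22.11 [-0.164 -0.014  0.047] F [-0.185 -0.411 -2.621] 0.017478669339202946
False 22.83 [-0.164 -0.037  0.047] F [ 0.016  0.454 -1.586] 0.01746049026870012
False 24.06 [-0.25  -0.037  0.047] F [ 0.608 -0.406 -2.323] 0.01786685066753126
False 24.43 [-0.25  -0.05   0.035] F [ 0.265 -0.888 -2.199] 0.0176677667079314
True 25.24 [-0.25  -0.05   0.022] F [-0.482 -0.127  3.432] 0.01795915415807728
```

View pics/scene3.png

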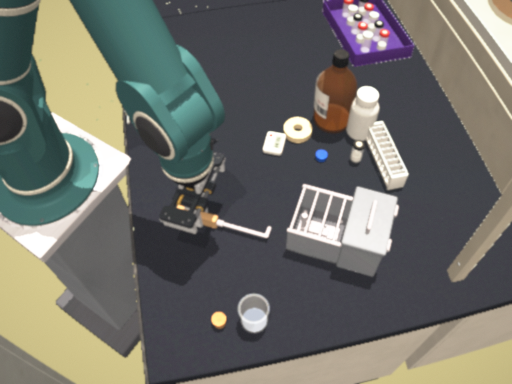

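The picture shows the rod out of the guard and on the bench, with its hook at about (268,233). The pin is drawn, at about (305,215), and the bystanders haven't moved. Next I release the rod and back off.

```bash
python3 - <<'E'
from h import *
robot.gripper_to(.05);p=robot.get_state()['ee_pos']
robot.move_linear(p+[0,0,.15],velocity=.12);robot.pause(.3)
s=robot.get_state();print(s['time'],s['force'],s['opening'])
a=robot.grab_frame('scene')[:,:,::-1];cv2.imwrite('pics/scene4.png',cv2.resize(a[140:340,150:410],None,fx=3,fy=3,interpolation=2))
E
```

```text
27.675 [-0.47382403  0.46024432  0.3432603 ] 0.0500571033629287
```

View pics/scene4.png

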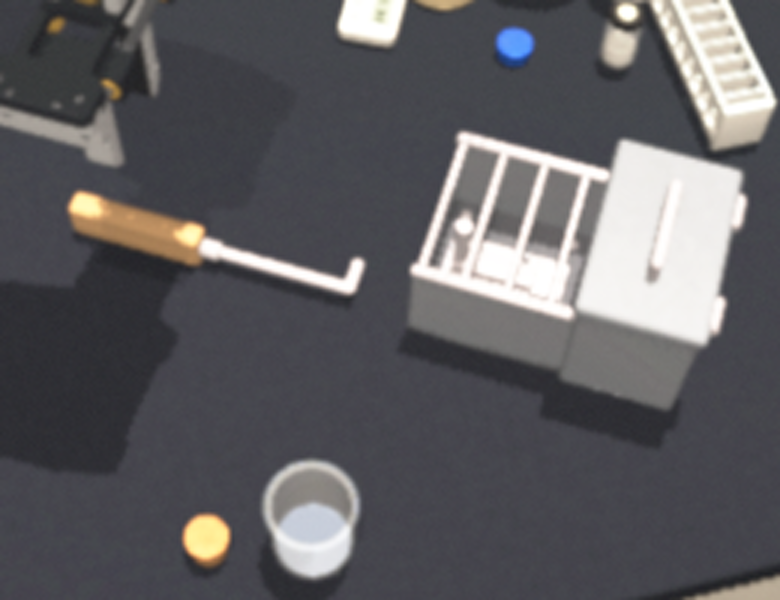

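The rod lies flat and clear of the guard. The pin is drawn to the front of the tunnel, at crop position (463,225).

```bash
python3 -c "
from rig import robot
print(robot.sign_off())"
```

```text
the job is handed in; nothing more can be done
None
```

The bolt is drawn to its stop and was held there at about 14.5 N for 1.6 s (highest reading about 15 N); the rod lies flat on the bench clear of the guard, nothing else has visibly moved, and the job was handed in at about 28 s.

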